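# Hold the splash guard's side wall square with the setting square

## Robot

A 6-joint arm with a two-finger parallel gripper is mounted at the origin on a cart in front of the work surface, level with it; the furniture and walls round the work are solid. World frame = base frame: x ahead of the robot, y to its left, z up, the work surface at z = 0. Lengths are in m, angles in rad, forces in N, time in s.
With the tool pointing down it reaches from about 0.225 to 0.875 m from the base axis. Payload 3.4 kg.
Tool frame: the origin (TCP) lies at the very end of the fingers, on their centre line; the grasp point (between the pads) lies behind it (manip.tcp_to_grasp is the z of the grasp point in the tool frame, in m); z points along the fingers, y is the direction in which the jaws open and shut (so a half turn about z gives the same grasp; the last joint's range is limited). The gripper opens to 85 mm and grips with 20 to 120 N. Pads are 22 mm wide; open, the fingers measure 114 mm over their backs; the gripper's body (76 mm by 85 mm) begins 54 mm behind the grasp point. The pads swing forward as they close: fully open they stand 13 mm farther back than shut.
Start: joints at [1.13, 0.276, 1.505, -0, 1.361, -0.121], TCP at [0.181, 0.546, 0.206] pointing down, gripper open.
Joint ranges: [-2.89, 2.89], [-0.75, 2.08], [0.22, 2.7], [-1.18, 4.32], [0.11, 2.71], [-2.7, 2.7]. Speed limits (rad/s): [2.57, 2.57, 3.14, 3.14, 3.14, 3.14].

## Interface

Orientations are given as a unit quaternion [w, x, y, z].
In Python, from rig import manip, eyes gives the robot as it stands.
- The arm moves only by the tool servo_tool, never from a script. Its argument "increments" is a list of rows, each an object with "slide": the shift along the tool's x, y, z in m, a list of three; "spin": the turn about the tool's z in degrees. A call has 1 to 8 rows; each row shifts and turns the commanded pose from where the row before left it, along the tool's axes as they then stand; what a row does not reach is not made up. A row lasts 1/10 s, in which the tool goes at most 50 mm and 8.59 degrees, less where a joint would pass 70% of its speed; a pose out of reach is approached as far as the arm can. A call is refused whole if a number of a shift passes 0.05 or a number of a turn 8.59, either way. A call with a gripper value outside its range is refused whole. "hand" is the opening, from 0 (shut) to 1 (fully open), set as the call begins (left out, the last holds). The fingers move at their own pace and stop on an object; "newtons" is the grip in N (left out, the last holds). Time passes only in rows, so rows that do not move let the fingers close. It gives the time, the measured TCP pose, the force and the opening at its end, in the units of the state.
- manip.get_state(): the state, without advancing time (a new reading comes with each control period).
- eyes.get_image(name): name is "side" or "top"; returns the picture (420x560x3 uint8, blue, green, red); there is no depth.
- eyes.calibration(name): a dict with "fx", "fy", "cx", "cy" (pixels), "rvec" (rotation vector, rad) and "tvec" (3), from world to camera coordinates, as OpenCV has them. Camera axes: x right, y down, z forward; pixel columns grow to the right and rows downward; lengths in m; the calibration is good to about 2 mm. A picture is of the moment at which its call begins. calibration takes no time and is no camera call.
- manip.sign_off(): hands the job in, once; it reports no verdict.
The state is a dict: "clock": time; "qpos": joint angles; "qd": joint speeds; "effort": joint torques, N m; "position": TCP position; "ee_rot": TCP orientation; "contact_force": force on the tool from outside, world axes, zero at the start; "moment": the same for the moment, N m; "width": finger opening in m.
Only numpy, scipy, OpenCV 4.12 (cv2) and the standard library are available. Lean on these libraries where they do the work, as an engineer would, in place of code of your own. Each camera call takes 0.05 s, during which the arm holds its last target.

## Task

The splash guard's hinged side flap is sprung and leans inwards, and it must be held square while its joint sets. Pick up the aluminium setting square by its black grip, lift it over into the guard's inside corner, heel first and flat on the base plate, and press it home until one leg lies flush on the far wall and the other has pushed the flap out square and lies flush on it. Finish while still gripping the square and pressing it against both walls: do not let go. Leave everything else on the bench where it is.

Things in the scene. Friction and masses are not known exactly. Their poses are not given: they have to be found in the camera images.
- square_grip (a point): Grip of the setting square (a flat aluminium L, 0.2-0.45 kg): point on the grip block's vertical centre line, 50 mm above the square's underside. The black block is 14 mm thick along x, 44 mm long along y, its top 68 mm above the underside. x: towards the long leg's outer face; y: along the long leg, away from the heel; z up. Both outer faces are 40 mm from this line
- square_heel (a point): The square's heel: where the planes of its outer faces meet, at underside height, (+40, -40) mm from the grip in x, y; same axes. Long leg's outer face: plane x = 0 here, to y = +130 mm. Short leg's: plane y = 0, to x = -110 mm. Legs 12 mm wide, 26 mm high, heel tip cut back 8 mm; a web 11 mm high joins them under the grip
- square: The whole setting square, loose at the start; origin on its underside below the grip, axes as square_grip
- guard_corner (a point): Inside corner of the splash guard, on top of its base plate. x: square to and towards the far wall, whose inner face is x = 0; y: along that wall, away from the corner; z up. Second face y = 0: a rigid piece from x = 0 to -45 mm, then the hinged flap goes on towards -x. White walls, tops 38 mm above the base. Square home: square_heel is at this point, axes agree
- guard: The guard's grey base plate, fixed to the worktop, 6 mm thick; seen from guard_corner it spans x -135 to +30 mm, y -55 to +150 mm. Origin on the worktop 6 mm under guard_corner, same axes
- far_wall: The guard's fixed upright white far wall, 10 mm thick, inner face from guard_corner to y = +145 mm; origin on the worktop under guard_corner, same axes
- flap_end (a point): Free end of the flap, on its inner face, 80 mm from the hinge pin, 26 mm above the worktop; the flap is 6 mm thick
- flap (a joint): Angle (rad) of the flap, 80 mm long, about a vertical pin at x = -45 mm, y = 0 of guard_corner. 0: square to the far wall, in line with the rigid piece; negative: leaning in over the base. A spring holds it on its stop at -0.35; about 0.25 N m hold it at 0 (3 to 5 N at the end of the square's short leg). It can go out past 0 to +0.3
- dropper_yellow: Bystander: a small dropper bottle with a tall black bulb, 21 mm across and 77 mm tall, standing in the open angle of the square; origin at its underside centre
- dropper_clear: Bystander: a small dropper bottle with a tall black bulb, 21 mm across and 77 mm tall, standing on the worktop in front of the guard; origin at its underside centre
- forceps: Bystander: thin metal forceps lying on the worktop, 135 mm long, 10 mm high; origin at its underside centre
- marker: Bystander: a black marker lying on the worktop, 134 mm long, 13 mm thick; origin at its underside centre
- timer: Bystander: a small white timer, 68 x 64 x 20 mm; origin at its underside centre
- tape_masking: Bystander: a roll of masking tape lying flat, 104 mm across, 25 mm high; origin at its underside centre
Things that resemble listed ones, but are neither listed nor needed, are in the scene too. Leave any blue or red look-alike of the square alone.

How it is judged:
On the way:
1. the square is lifted clear of the worktop (height (world z) of square_heel above 0.012 m and contact force between the fingers and square above 2 N), for 0.2 s.
At the end, for the whole second after the job is handed in: The square is gripped, pressing at least 1 N on far wall and on flap; turned within 2 deg, tilted under 3.4 deg, heel within 3 mm of both wall planes and less than 8 mm above the base plate; flap within 2 deg (0.035 rad) of square; all still (contact force between square and far_wall above 1 N and contact force between square and flap above 1 N and contact force between the fingers and square above 2 N and value of joint flap between -0.035 and 0.035 rad and angle between the x axis of square_heel and the x axis of guard_corner, either way round below 0.035 rad and angle between square_heel's own z axis and vertical below 0.06 rad and x of square_heel in the frame of guard_corner above -0.003 m and y of square_heel in the frame of guard_corner between -0.003 and 0.003 m and z of square_heel in the frame of guard_corner below 0.008 m and linear speed of square below 0.01 m/s); the arm keeps its last pose, push and grip.
It fails at once if a bystander is pushed more than 30 mm (distance of any of dropper_yellow, dropper_clear, forceps, marker, timer, tape_masking from where it was at the start of the episode above 0.03 m).
It also fails if it takes over 42 s, if anything falls off the work surface, if the arm or the gripper's body presses on something with over 40 N, if the wrist force passes 120 N, or if a joint passes its speed limit or range.

## Working session

There is one attempt and no reset: what is moved stays moved. The work goes in short steps, Python scripts to look and compute and a tool call to move; the robot and the scene stay as the last step left them, time stands still between calls to the robot, and variables do not carry over. Pictures are saved under pics/ and viewed, and the job is handed in when it is done.

Besides the shell and the picture viewer there is one more tool, called after ">>>" as name(argument=value, ...) on one line, values as JSON. servo_tool: Moves the arm, as the interface text tells. Its arguments: {"type":"object","properties":{"increments":{"type":"array","items":{"type":"object","properties":{"slide":{"type":"array","items":{"type":"number"}},"spin":{"type":"number"}}}},"hand":{"type":"number"},"newtons":{"type":"number"}},"required":["increments"]}

```bash
mkdir -p pics; ls; python3 - <<'E'
from rig import manip, eyes
import cv2
for n in("side","top"):
    cv2.imwrite(f"pics/{n}0.png",eyes.get_image(n)); print(n,eyes.calibration(n))
print(manip.get_state(), manip.tcp_to_grasp)
E
```

```text
pics
side {'fx': 458.31923979905446, 'fy': 458.31923979905446, 'cx': 282.2411009924314, 'cy': 213.23536580616624, 'rvec': array([ 2.28685654, -0.41036693,  0.15240516]), 'tvec': array([-0.44587752,  0.19220376,  1.24453046])}
top {'fx': 428.92550392412664, 'fy': 428.92550392412664, 'cx': 280.8646919556913, 'cy': 208.08153723923942, 'rvec': array([ 2.14833387, -2.16812194,  0.11380861]), 'tvec': array([0.08297294, 0.477544  , 1.29922208])}
{'clock': 0.1, 'qpos': array([ 1.12999729e+00,  2.76587413e-01,  1.50599620e+00,  2.82929693e-05,
        1.36069017e+00, -1.20982336e-01]), 'qd': array([ 0.0012387 , -0.00087378, -0.00267427,  0.00036682, -0.0006748 ,
       -0.0005412 ]), 'effort': array([ 5.10444806e-04, -4.17703092e+01, -2.46405065e+01, -3.32495283e-04,
        5.79180516e-03, -1.36894494e-05]), 'position': array([0.18054734, 0.54539577, 0.20539861]), 'ee_rot': array([-2.46304322e-04,  1.59230594e-01,  9.87241060e-01, -8.03785039e-04]), 'contact_force': array([ 0.6119694 , -0.80109069, -0.13720785]), 'moment': array([ 0.02287789, -0.02472507, -0.03991807]), 'width': 0.08560395711231705} -0.0187
```

View pics/side0.png

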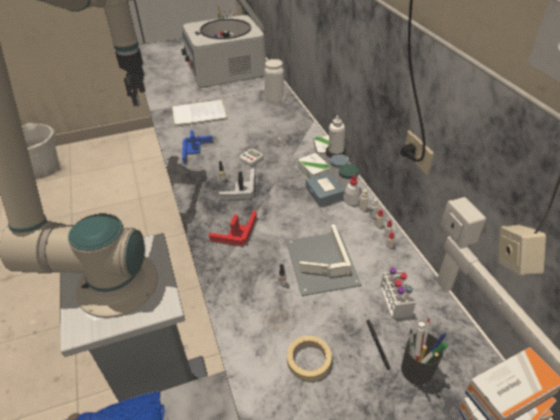

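View pics/top0.png

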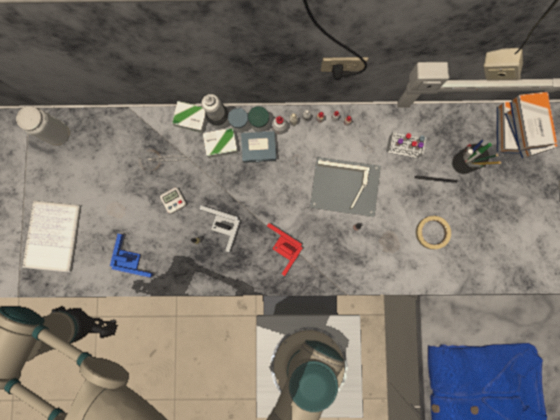

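The aluminium square is at about (222,225) in the top view, between the blue and red look-alikes. The guard is at about (345,187).

```bash
python3 - <<'E'
import cv2,numpy as np
t=cv2.imread("pics/top0.png");s=cv2.imread("pics/side0.png")
f=lambda im,x,y,w,h,k:cv2.resize(im[y:y+h,x:x+w],None,fx=k,fy=k,interpolation=cv2.INTER_CUBIC)
cv2.imwrite("pics/c1.png",np.hstack([f(t,185,195,65,65,6),f(t,305,150,80,65,6)][:2])[:, :800])
cv2.imwrite("pics/c2.png",np.hstack([f(s,205,150,65,80,6),f(s,285,220,75,80,5.333)] if 0 else [f(s,205,150,60,80,6),f(s,285,220,72,80,6)]))
E
```

```text
(no output)
```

View pics/c1.png

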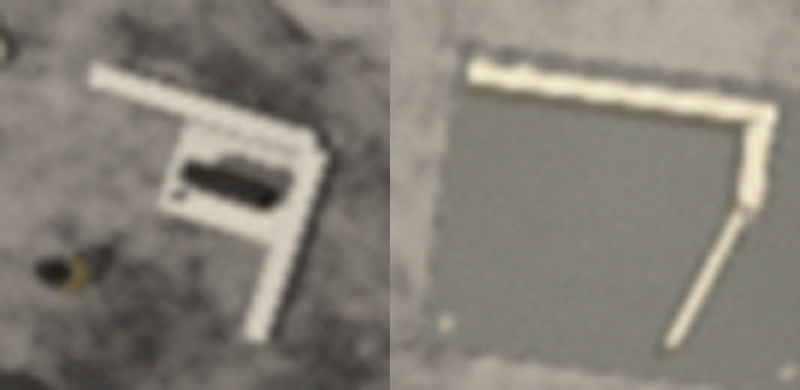

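View pics/c2.png

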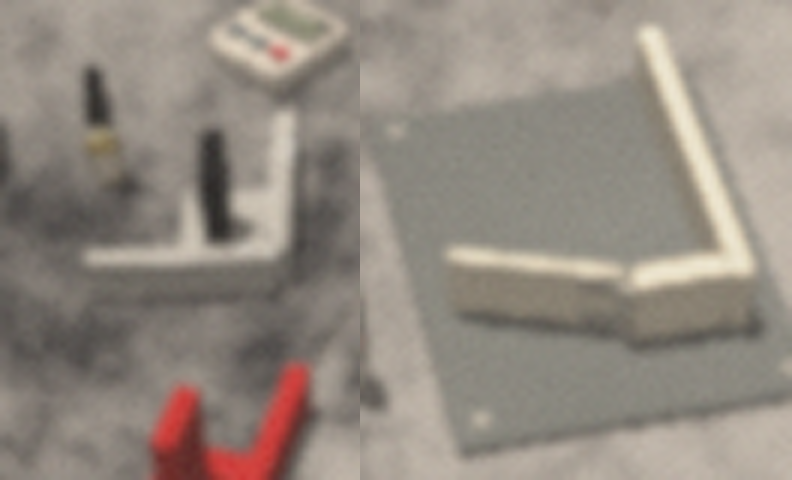

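```bash
cat > h.py <<'E'
import cv2,numpy as np
from rig import eyes,manip
def cal(n):
    c=eyes.calibration(n);R=cv2.Rodrigues(np.array(c['rvec']))[0];return c,R,np.array(c['tvec'])
def ray(n,uv,z):
    c,R,t=cal(n);uv=np.atleast_2d(uv)
    d=np.c_[(uv[:,0]-c['cx'])/c['fx'],(uv[:,1]-c['cy'])/c['fy'],np.ones(len(uv))]@R
    o=-R.T@t;return o+d*((z-o[2])/d[:,2])[:,None]
def proj(n,P):
    c,R,t=cal(n);K=np.array([[c['fx'],0,c['cx']],[0,c['fy'],c['cy']],[0,0,1]])
    return cv2.projectPoints(np.atleast_2d(np.float64(P)),np.array(c['rvec']),t,K,None)[0][:,0]
def edges(img,a,b,ch=None,half=6,n=25,lo=.12,hi=.88,show=False):
    """profiles perpendicular to a-b; half-max edge pixel positions (neg side, pos side)"""
    a,b=np.float64(a),np.float64(b);d=(b-a);nrm=np.array([-d[1],d[0]])/np.hypot(*d)
    g=cv2.cvtColor(img,cv2.COLOR_BGR2GRAY).astype(np.float32) if ch is None else ch.astype(np.float32)
    s=np.arange(-half,half+.01,.1);E=[]
    for f in np.linspace(lo,hi,n):
        p=a+f*d+s[:,None]*nrm
        v=cv2.remap(g,p[:,:1].astype(np.float32),p[:,1:].astype(np.float32),cv2.INTER_LINEAR).ravel()
        m=len(s)//2;k=m-20+np.argmax(v[m-20:m+21]);pk=v[k]
        L=k
        thL=(pk+v[max(k-35,0):k].min())/2
        while L>0 and v[L]>thL:L-=1
        thR=(pk+v[k:k+35].min())/2;Rr=k
        while Rr<len(v)-1 and v[Rr]>thR:Rr+=1
        E.append((p[L],p[Rr]))
    return np.array(E)
def fit(P):
    P=np.float32(P[:,:2]);vx,vy,x,y=cv2.fitLine(P,cv2.DIST_HUBER,0,.01,.01).ravel()
    r=(P-[x,y])@np.array([-vy,vx]);return np.array([x,y]),np.array([vx,vy]),r.std()*1000
def inter(p,d,q,e):
    s=np.linalg.solve(np.c_[d,-e],q-p);return p+s[0]*d
E
python3 - <<'E'
from h import *
im={n:cv2.imread(f"pics/{n}0.png") for n in("top","side")}
T=lambda x,y:(185+x/6-.4,195+y/6-.4); G=lambda x,y:(305+(x-390)/6-.4,150+y/6-.4)
S=lambda x,y:(205+x/6-.4,150+y/6-.4); W=lambda x,y:(285+(x-360)/6-.4,220+y/6-.4)
def rep(name,n,a,b,z,lo=.12,hi=.88):
    E=edges(im[n],a,b,lo=lo,hi=hi)
    for i,k in enumerate(("neg","pos")):
        p,d,s=fit(ray(n,E[:,i],z)); print(name,n,k,p.round(4),"ang",round(np.degrees(np.arctan2(d[1],d[0]))%180,2),"rms",s.round(2))
    w=np.linalg.norm(ray(n,E[:,0],z)-ray(n,E[:,1],z),axis=1);print("  width",np.median(w).round(4))
rep("long","top",T(95,75),T(315,140),.026)
rep("short","top",T(315,155),T(258,335),.026)
rep("long","side",S(285,115),S(282,250),.026)
rep("short","side",S(85,260),S(280,250),.026)
rep("far","top",G(475,70),G(765,108),.044)
rep("rigid","top",G(760,115),G(752,200),.044,.25,.8)
rep("flap","top",G(745,215),G(668,348),.044)
rep("far","side",W(650,35),W(738,255),.044)
rep("rigid","side",W(635,275),W(745,265),.044)
rep("flap","side",W(450,253),W(620,270),.044)
for nm,p in dict(lend=T(92,72),heel=T(320,145),send=T(258,340)).items(): print(nm,ray("top",p,.026)[0].round(4))
for nm,p in dict(ic=G(745,122),fend=G(470,70),flap=G(668,348)).items(): print(nm,ray("top",p,.044)[0].round(4))
for nm,p in dict(lend=S(285,112),heel=S(290,262),send=S(85,260)).items(): print(nm,ray("side",p,.026)[0].round(4))
for nm,p in dict(fend=W(650,28),outc=W(752,270),flap=W(447,252)).items(): print(nm,ray("side",p,.044)[0].round(4))
E
```

```text
long top neg [0.4724 0.2742] ang 71.91 rms 0.19
long top pos [0.4595 0.2692] ang 73.16 rms 0.44
  width 0.0105
short top neg [0.3951 0.2234] ang 161.79 rms 0.27
short top pos [0.3915 0.2379] ang 162.18 rms 1.16
  width 0.0127
long side neg [0.4634 0.2554] ang 69.7 rms 0.48
long side pos [0.4521 0.2649] ang 68.01 rms 0.82
  width 0.0131
short side neg [0.4002 0.2366] ang 163.56 rms 2.39
short side pos [0.3936 0.2208] ang 161.65 rms 1.16
  width 0.0166
far top neg [ 0.6123 -0.1247] ang 81.5 rms 0.42
far top pos [ 0.6029 -0.1137] ang 81.36 rms 0.34
  width 0.011
rigid top neg [ 0.5702 -0.1877] ang 173.5 rms 0.48
rigid top pos [ 0.5732 -0.1762] ang 173.07 rms 0.27
  width 0.0117
flap top neg [ 0.5039 -0.1554] ang 151.04 rms 0.14
flap top pos [ 0.5096 -0.1503] ang 151.04 rms 0.17
  width 0.0073
far side neg [ 0.6125 -0.1063] ang 81.11 rms 0.19
far side pos [ 0.5974 -0.1298] ang 81.46 rms 0.17
  width 0.0116
rigid side neg [ 0.5744 -0.1765] ang 168.64 rms 0.98
rigid side pos [ 0.5686 -0.1891] ang 169.55 rms 0.38
  width 0.0139
flap side neg [ 0.5134 -0.1519] ang 151.16 rms 0.26
flap side pos [ 0.5026 -0.1577] ang 150.75 rms 0.23
  width 0.0106
lend [0.4856 0.3298 0.026 ]
heel [0.4465 0.2116 0.026 ]
send [0.3468 0.2431 0.026 ]
ic [ 0.5922 -0.178   0.044 ]
fend [ 0.621  -0.0374  0.044 ]
flap [ 0.4758 -0.1353  0.044 ]
lend [0.4838 0.3291 0.026 ]
heel [0.4473 0.2015 0.026 ]
send [0.3449 0.243  0.026 ]
fend [ 0.6188 -0.037   0.044 ]
outc [ 0.597  -0.1936  0.044 ]
flap [ 0.4743 -0.1356  0.044 ]
```

```bash
cat > geo.py <<'E'
from h import *
rot=lambda a:np.array([[np.cos(a),-np.sin(a)],[np.sin(a),np.cos(a)]])
E
python3 - <<'E'
from geo import *
im=cv2.imread("pics/top0.png"); sd=cv2.imread("pics/side0.png")
u=lambda a:np.array([np.cos(np.radians(a)),np.sin(np.radians(a))])
# square, angle 72
def corner(pl,ps,a): return inter(np.array(pl),u(a),np.array(ps),u(a+90))
hs=corner((.4724,.2742),(.3951,.2234),72.0)
print("heel top",hs)
Rs=rot(np.radians(72-90)); g=hs+Rs@[-.04,.04]; print("grip",g)
# from side: long leg neg/pos mean centre, end
ct=corner((.6029,-.1137),(.5732,-.1762),81.4); cs=corner((.5974,-.1298),(.5744,-.1765),81.4)
print("corner top/side",ct,cs)
def block(g,R):
    return [np.r_[g+R@[sx*.007,sy*.022],z] for z in(.068,.011) for sx,sy in((-1,-1),(-1,1),(1,1),(1,-1))]
for n,img,o in(("top",im,(185,195)),("side",sd,(205,150))):
    v=cv2.resize(img[o[1]:o[1]+80,o[0]:o[0]+65],None,fx=6,fy=6,interpolation=cv2.INTER_CUBIC)
    q=((proj(n,block(g,Rs))-o+.5)*6-.5).astype(int)
    cv2.polylines(v,[q[:4]],True,(0,255,0),1);cv2.polylines(v,[q[4:]],True,(0,255,255),1)
    L=[np.r_[hs+Rs@p,.026] for p in((0,0),(0,.13),(-.012,.13),(-.012,.012),(-.11,.012),(-.11,0))]
    cv2.polylines(v,[((proj(n,L)-o+.5)*6-.5).astype(int)],True,(255,0,255),1)
    cv2.imwrite(f"pics/chk_{n}.png",v)
Rg=rot(np.radians(81.4-90))
for n,img,o,c in(("top",im,(305,150),ct),("side",sd,(285,220),ct)):
    v=cv2.resize(img[o[1]:o[1]+80,o[0]:o[0]+75],None,fx=5,fy=5,interpolation=cv2.INTER_CUBIC)
    for z,col in((.044,(255,0,255)),(.006,(0,255,255))):
        L=[np.r_[c+Rg@p,z] for p in(((-.045,0),(0,0),(0,.145)) if z>.01 else ((-.135,-.055),(.03,-.055),(.03,.15),(-.135,.15)))]
        cv2.polylines(v,[((proj(n,L)-o+.5)*5-.5).astype(int)],z<.01,col,1)
    cv2.imwrite(f"pics/chkg_{n}.png",v)
a=[cv2.imread(f"pics/{k}.png") for k in("chk_top","chk_side")];cv2.imwrite("pics/c3.png",np.hstack(a))
a=[cv2.imread(f"pics/{k}.png") for k in("chkg_top","chkg_side")];cv2.imwrite("pics/c4.png",np.hstack(a))
E
```

```text
heel top [0.45008876 0.20553307]
grip [0.42440718 0.25593601]
corner top/side [ 0.59299501 -0.17919371] [ 0.58998092 -0.17885639]
```

View pics/c3.png

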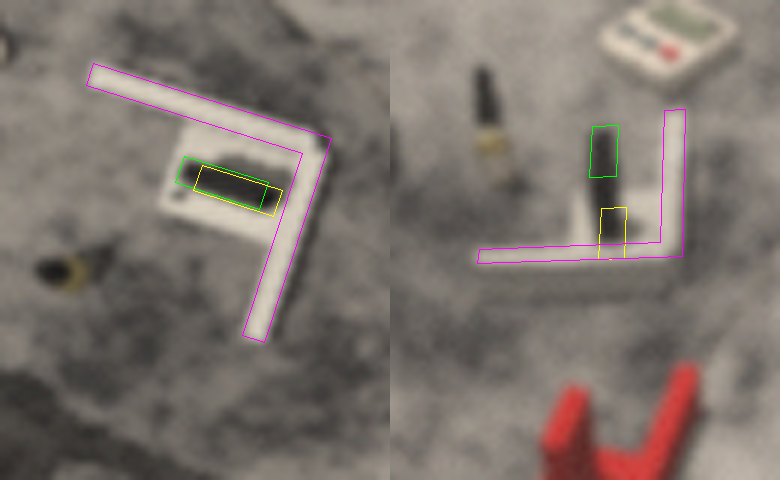

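View pics/c4.png

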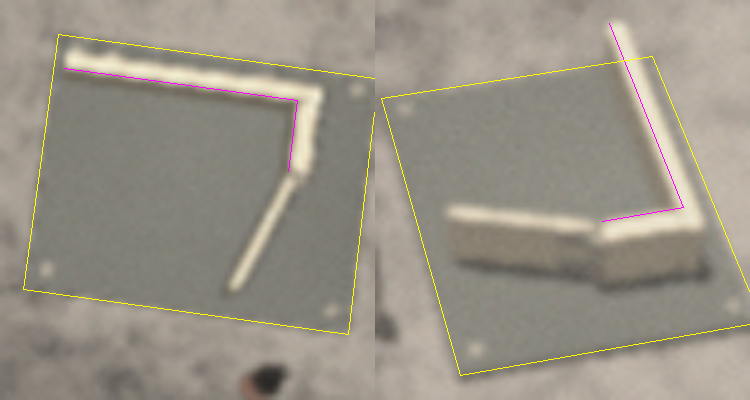

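The overlays fit within about 1 px. The grip is at about (0.423, 0.2555) and the corner at about (0.5915, -0.179). The square's yaw is -18° and the guard's is -8.6°. I'll move over the grip first.

>>> servo_tool(increments=[{"slide": [-0.04, -0.025, 0]}, {"slide": [-0.04, -0.025, 0]}, {"slide": [-0.04, -0.025, 0]}, {"slide": [-0.04, -0.025, 0]}, {"slide": [-0.04, -0.025, 0]}, {"slide": [-0.04, -0.025, 0]}, {"slide": [-0.04, -0.025, 0]}, {"slide": [-0.04, -0.025, 0]}], hand=0.55)

```text
$.increments[0]: bad value
```

>>> servo_tool(increments=[{"spin": 8.5}, {"spin": 8.5}, {"spin": 8.5}, {"spin": 8.5}, {"spin": 8.5}, {"spin": 8.5}, {"spin": 8.5}, {"spin": 8.5}])

```text
$.increments[0]: bad value
```

>>> servo_tool(increments=[{"spin": 8}, {"spin": 8}, {"spin": 5.7}, {"slide": [0, 0, 0]}, {"slide": [0, 0, 0]}])

```text
$.increments[0]: bad value
```

Each row apparently needs both fields.

>>> servo_tool(increments=[{"slide": [-0.04, -0.025, 0], "spin": 0}, {"slide": [-0.04, -0.025, 0], "spin": 0}, {"slide": [-0.04, -0.025, 0], "spin": 0}, {"slide": [-0.04, -0.025, 0], "spin": 0}, {"slide": [-0.04, -0.025, 0], "spin": 0}, {"slide": [-0.04, -0.025, 0], "spin": 0}, {"slide": [-0.04, -0.025, 0], "spin": 0}, {"slide": [-0.04, -0.025, 0], "spin": 0}], hand=0.55)

```text
clock: 0.9
position: [0.4223, 0.2537, 0.206]
ee_rot: [-0.0, 0.159, 0.987, 0.0]
contact_force: [0.8, 0.0, -0.4]
width: 0.047
```

>>> servo_tool(increments=[{"slide": [0, 0, 0], "spin": 8.5}, {"slide": [0, 0, 0], "spin": 8.5}, {"slide": [0, 0, 0], "spin": 8.5}, {"slide": [0, 0, 0], "spin": 8.5}, {"slide": [0, 0, 0], "spin": 8.5}, {"slide": [0, 0, 0], "spin": 8.5}, {"slide": [0, 0, 0], "spin": 8.5}, {"slide": [0, 0, 0], "spin": 8.5}])

```text
clock: 1.7
position: [0.4213, 0.2553, 0.2058]
ee_rot: [-0.0, 0.686, 0.727, -0.0]
contact_force: [0.1, -0.4, 0.4]
width: 0.0466
```

>>> servo_tool(increments=[{"slide": [0, 0, 0], "spin": 8}, {"slide": [0, 0, 0], "spin": 8}, {"slide": [0, 0, 0], "spin": 5.7}, {"slide": [0, 0, 0], "spin": 0}, {"slide": [0, 0, 0], "spin": 0}])

```text
clock: 2.2
position: [0.4215, 0.2553, 0.2059]
ee_rot: [-0.0, 0.809, 0.588, -0.0]
contact_force: [0.3, 0.3, -0.8]
width: 0.047
```

>>> servo_tool(increments=[{"slide": [0, 0.001, 0.03], "spin": 0}, {"slide": [0, 0, 0.03], "spin": 0}, {"slide": [0, 0, 0.03], "spin": 0}, {"slide": [0, 0, 0.02], "spin": 0}, {"slide": [0, 0, 0], "spin": 0}])

```text
clock: 2.7
position: [0.4202, 0.254, 0.0935]
ee_rot: [-0.001, 0.809, 0.588, -0.003]
contact_force: [-0.1, -0.7, 0.1]
width: 0.0469
```

```bash
python3 - <<'E'
from geo import *
t=eyes.get_image("top");s=eyes.get_image("side")
f=lambda im,x,y,w,h,k:cv2.resize(im[y:y+h,x:x+w],None,fx=k,fy=k,interpolation=cv2.INTER_CUBIC)
cv2.imwrite("pics/d1.png",np.hstack([f(t,180,190,80,90,5),f(s,190,110,80,90,5)]))
E
```

```text
(no output)
```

View pics/d1.png

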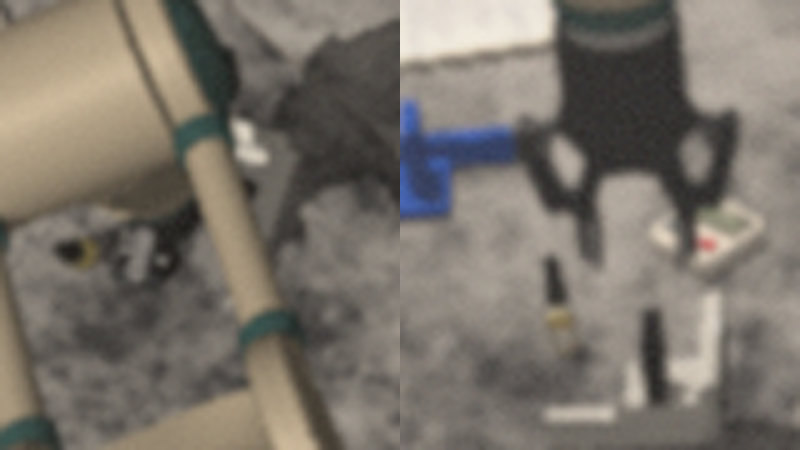

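```bash
python3 - <<'E'
from geo import *
p=manip.get_state()['position'];print(p)
for z in(.0935,.105,.12):print(proj("side",[p[0],p[1],z]),proj("top",[p[0],p[1],z]))
print(proj("side",[.423,.2555,.068]),proj("top",[.423,.2555,.068]))
E
```

```text
[0.42284057 0.25522783 0.09645054]
[[239.25373549 168.6877619 ]] [[220.53451196 224.90064751]]
[[238.95081845 165.78367033]] [[219.94330148 224.60306321]]
[[238.5507657  161.94833026]] [[219.1556586  224.20660515]]
[[239.93832533 174.95757448]] [[221.71731293 225.48920378]]
```

>>> servo_tool(increments=[{"slide": [0, 0, 0.015], "spin": 0}, {"slide": [0, 0, 0.015], "spin": 0}, {"slide": [0, 0, 0.015], "spin": 0}, {"slide": [0, 0, 0.01], "spin": 0}, {"slide": [0, 0, 0.008], "spin": 0}, {"slide": [0, 0, 0], "spin": 0}, {"slide": [0, 0, 0], "spin": 0}])

```text
clock: 3.5
position: [0.4232, 0.2553, 0.0337]
ee_rot: [0.0, 0.809, 0.588, 0.001]
contact_force: [0.4, -0.7, -0.3]
width: 0.0471
```

```bash
python3 - <<'E'
from geo import *
s=eyes.get_image("side")
f=lambda im,x,y,w,h,k:cv2.resize(im[y:y+h,x:x+w],None,fx=k,fy=k,interpolation=cv2.INTER_CUBIC)
cv2.imwrite("pics/d2.png",f(s,190,110,90,100,6));print(manip.get_state()['position'])
E
```

```text
[0.42329545 0.25539061 0.03383682]
```

View pics/d2.png

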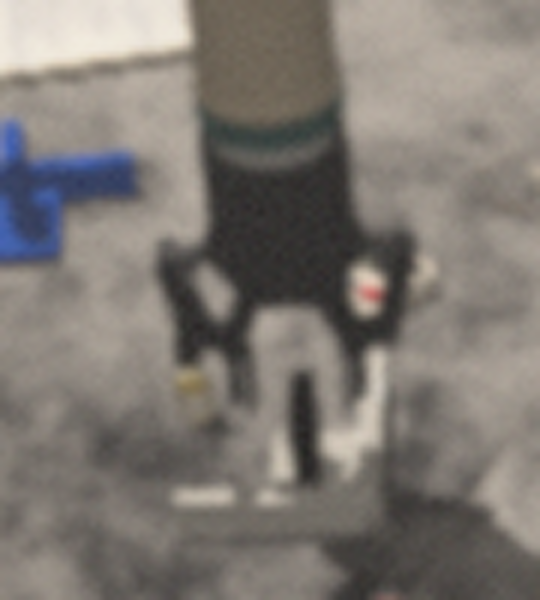

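>>> servo_tool(increments=[{"slide": [0, 0, 0.003], "spin": 0}, {"slide": [0, 0, 0], "spin": 0}, {"slide": [0, 0, 0], "spin": 0}, {"slide": [0, 0, 0], "spin": 0}, {"slide": [0, 0, 0], "spin": 0}, {"slide": [0, 0, 0], "spin": 0}, {"slide": [0, 0, 0], "spin": 0}], hand=0, newtons=80)

```text
clock: 4.25
position: [0.423, 0.2552, 0.0305]
ee_rot: [0.0, 0.809, 0.588, 0.0]
contact_force: [0.4, -1.6, 4.4]
width: 0.0116
```

>>> servo_tool(increments=[{"slide": [0, 0, 0], "spin": 0}, {"slide": [0, 0, -0.02], "spin": 0}, {"slide": [0, 0, -0.03], "spin": 0}, {"slide": [0, 0, -0.03], "spin": 0}, {"slide": [0, 0, -0.03], "spin": 0}, {"slide": [0, 0, -0.01], "spin": 0}, {"slide": [0, 0, 0], "spin": 0}, {"slide": [0, 0, 0], "spin": 0}])

```text
clock: 5.05
position: [0.4213, 0.2546, 0.1485]
ee_rot: [-0.0, 0.809, 0.588, -0.002]
contact_force: [-0.7, -0.8, -3.6]
width: 0.0121
```

```bash
python3 - <<'E'
from geo import *
s=eyes.get_image("side");t=eyes.get_image("top")
f=lambda im,x,y,w,h,k:cv2.resize(im[y:y+h,x:x+w],None,fx=k,fy=k,interpolation=cv2.INTER_CUBIC)
cv2.imwrite("pics/d3.png",np.hstack([f(s,190,90,90,110,4),f(t,180,180,90,110,4)]));print(manip.get_state()['position'])
E
```

```text
[0.42113522 0.25451698 0.14813165]
```

View pics/d3.png

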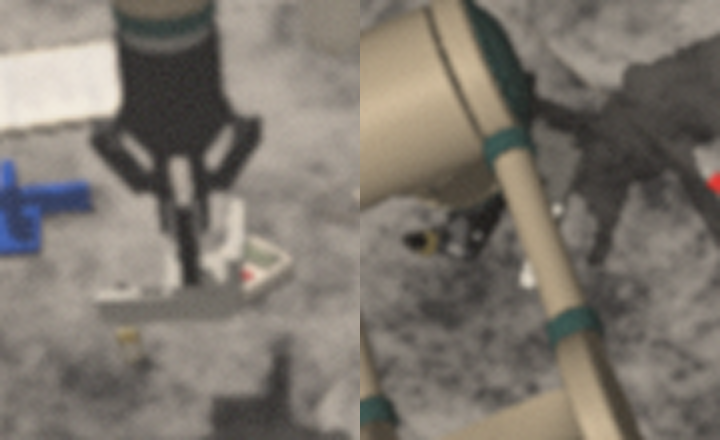

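Lifted level. Now I'll turn it to the guard's yaw and carry it over to staging.

>>> servo_tool(increments=[{"slide": [0, 0, 0], "spin": -5}, {"slide": [0, 0, 0], "spin": -4.4}, {"slide": [-0.015, 0.008, 0], "spin": 0}, {"slide": [-0.03, 0.016, 0], "spin": 0}, {"slide": [-0.035, 0.019, 0], "spin": 0}, {"slide": [-0.035, 0.019, 0], "spin": 0}, {"slide": [-0.035, 0.019, 0], "spin": 0}, {"slide": [-0.035, 0.019, 0], "spin": 0}])

```text
clock: 5.95
position: [0.4932, 0.0558, 0.1486]
ee_rot: [-0.001, 0.758, 0.652, -0.001]
contact_force: [1.4, 0.8, -3.6]
width: 0.0115
```

>>> servo_tool(increments=[{"slide": [-0.035, 0.019, 0], "spin": 0}, {"slide": [-0.035, 0.019, 0], "spin": 0}, {"slide": [-0.03, 0.018, 0], "spin": 0}, {"slide": [-0.02, 0.012, 0], "spin": 0}, {"slide": [-0.018, 0.01, 0], "spin": 0}, {"slide": [0, 0, 0], "spin": 0}, {"slide": [0, 0, 0], "spin": 0}, {"slide": [0, 0, 0], "spin": 0}])

```text
clock: 6.75
position: [0.5492, -0.0899, 0.1492]
ee_rot: [-0.001, 0.758, 0.652, -0.0]
contact_force: [-0.5, -0.2, -3.5]
width: 0.0116
```

```bash
python3 - <<'E'
from geo import *
s=eyes.get_image("side");t=eyes.get_image("top")
f=lambda im,x,y,w,h,k:cv2.resize(im[y:y+h,x:x+w],None,fx=k,fy=k,interpolation=cv2.INTER_CUBIC)
cv2.imwrite("pics/e1.png",np.hstack([f(s,260,150,100,145,4),f(t,290,130,100,145,4)]));st=manip.get_state();print(st['position'],st['ee_rot'],st['contact_force'])
E
```

```text
[ 0.54957649 -0.08985923  0.1498022 ] [-6.08949128e-04  7.57928601e-01  6.52337217e-01 -1.42741262e-04] [-0.63564404 -1.2712098  -3.44344378]
```

View pics/e1.png

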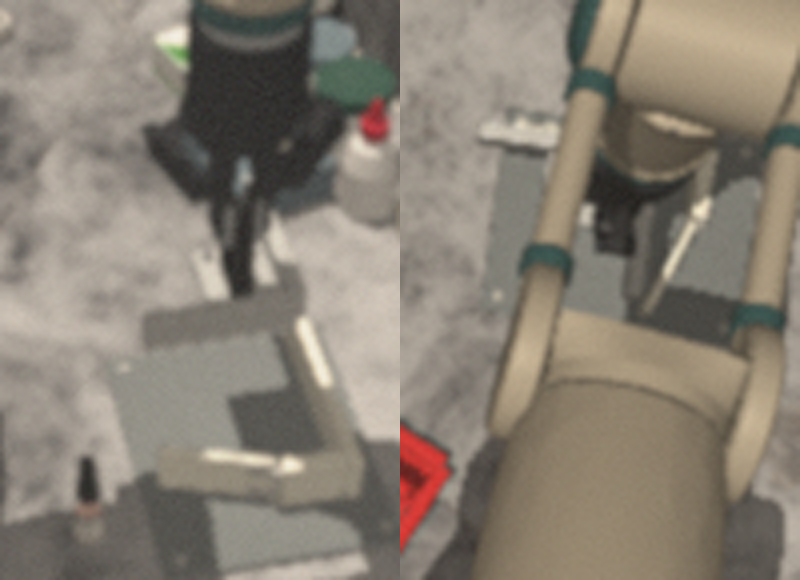

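>>> servo_tool(increments=[{"slide": [0, 0, 0.015], "spin": 0}, {"slide": [0, 0, 0.02], "spin": 0}, {"slide": [0, 0, 0.02], "spin": 0}, {"slide": [0, 0, 0.01], "spin": 0}, {"slide": [0, 0, 0], "spin": 0}, {"slide": [0, 0, 0], "spin": 0}])

```text
clock: 7.45
position: [0.5507, -0.0907, 0.0857]
ee_rot: [0.0, 0.758, 0.652, 0.0]
contact_force: [0.2, 0.4, -2.5]
width: 0.0113
```

```bash
python3 - <<'E'
from geo import *
s=eyes.get_image("side");t=eyes.get_image("top")
st=manip.get_state();p=st['position'];print(p,st['ee_rot'],st['contact_force'])
Rg=rot(np.radians(-8.6));g=p[:2];z0=p[2]-.0305
hs=g+Rg@[.04,-.04];c=np.array([.5915,-.179]);print("heel in corner frame",Rg.T@(hs-c),z0)
o=(270,190);k=6
v=cv2.resize(s[o[1]:o[1]+100,o[0]:o[0]+100],None,fx=k,fy=k,interpolation=cv2.INTER_CUBIC)
L=[np.r_[hs+Rg@q,z0+.026] for q in((0,0),(0,.13),(-.012,.13),(-.012,.012),(-.11,.012),(-.11,0))]
cv2.polylines(v,[((proj("side",L)-o+.5)*k-.5).astype(int)],True,(255,0,255),1)
L=[np.r_[c+Rg@q,.044] for q in((-.045,0),(0,0),(0,.145))]
cv2.polylines(v,[((proj("side",L)-o+.5)*k-.5).astype(int)],False,(0,255,0),1)
cv2.imwrite("pics/e2.png",v)
E
```

```text
[ 0.55120521 -0.09106392  0.08635824] [1.00080911e-03 7.58202584e-01 6.52017891e-01 7.13840620e-04] [ 0.05138747  0.22516488 -2.56383112]
heel in corner frame [-0.01299128  0.04092187] 0.055858240049838706
```

View pics/e2.png

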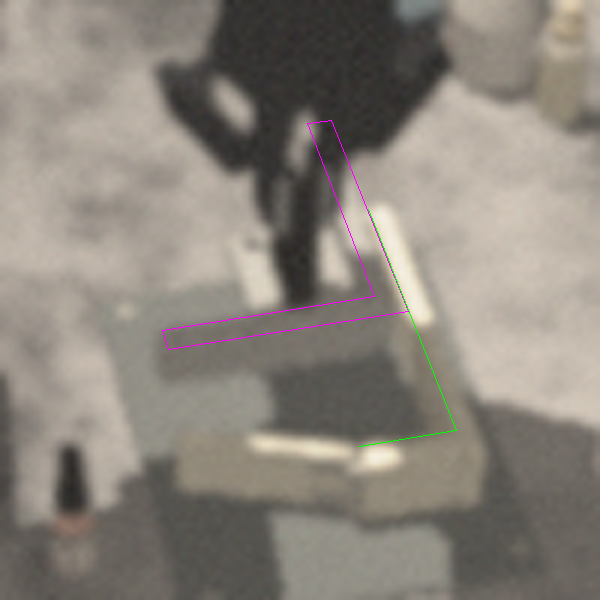

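>>> servo_tool(increments=[{"slide": [0, 0, 0.01], "spin": 0}, {"slide": [0, 0, 0.015], "spin": 0}, {"slide": [0, 0, 0.012], "spin": 0}, {"slide": [0, 0, 0.008], "spin": 0}, {"slide": [0, 0, 0], "spin": 0}, {"slide": [0, 0, 0], "spin": 0}])

```text
clock: 8.15
position: [0.5504, -0.091, 0.0401]
ee_rot: [-0.0, 0.758, 0.652, 0.0]
contact_force: [0.9, -0.9, -3.9]
width: 0.0117
```

>>> servo_tool(increments=[{"slide": [0, 0, 0.001], "spin": 0}, {"slide": [0, 0, 0.001], "spin": 0}, {"slide": [0, 0, 0], "spin": 0}])

```text
clock: 8.45
position: [0.5504, -0.0909, 0.0385]
ee_rot: [0.0, 0.758, 0.652, 0.0]
contact_force: [0.2, 0.3, -3.4]
width: 0.0115
```

>>> servo_tool(increments=[{"slide": [0, 0, 0.001], "spin": 0}, {"slide": [0, 0, 0], "spin": 0}])

```text
clock: 8.65
position: [0.5502, -0.0909, 0.0372]
ee_rot: [0.0, 0.758, 0.652, 0.0]
contact_force: [0.2, -0.3, -3.1]
width: 0.0115
```

>>> servo_tool(increments=[{"slide": [0, 0, 0.001], "spin": 0}, {"slide": [0, 0, 0], "spin": 0}])

```text
clock: 8.85
position: [0.5504, -0.0911, 0.0366]
ee_rot: [0.0, 0.758, 0.652, 0.0]
contact_force: [0.0, -0.9, 0.3]
width: 0.0114
```

>>> servo_tool(increments=[{"slide": [-0.005, 0.001, 0], "spin": 0}, {"slide": [-0.005, 0.001, 0], "spin": 0}, {"slide": [-0.005, 0.001, 0], "spin": 0}, {"slide": [-0.005, 0.002, 0], "spin": 0}, {"slide": [-0.005, 0.002, 0], "spin": 0}, {"slide": [-0.005, 0.001, 0], "spin": 0}, {"slide": [0, 0, 0], "spin": 0}])

```text
clock: 9.55
position: [0.5537, -0.121, 0.0366]
ee_rot: [-0.001, 0.759, 0.651, 0.001]
contact_force: [0.5, 5.8, 3.4]
width: 0.0113
```

>>> servo_tool(increments=[{"slide": [-0.003, 0.001, 0], "spin": 0}, {"slide": [-0.002, 0.001, 0], "spin": 0}, {"slide": [0, 0, 0], "spin": 0}])

```text
clock: 9.85
position: [0.5542, -0.1249, 0.0367]
ee_rot: [-0.002, 0.759, 0.651, 0.001]
contact_force: [-1.7, 7.9, 5.9]
width: 0.0117
```

```bash
python3 - <<'E'
from geo import *
s=eyes.get_image("side");t=eyes.get_image("top")
f=lambda im,x,y,w,h,k:cv2.resize(im[y:y+h,x:x+w],None,fx=k,fy=k,interpolation=cv2.INTER_CUBIC)
cv2.imwrite("pics/e3.png",np.hstack([f(s,280,200,80,100,5),f(t,300,140,80,100,5)]));st=manip.get_state();print(st['position'],st['ee_rot'],st['contact_force'],st['moment'])
E
```

```text
[ 0.55427519 -0.12494198  0.03675777] [-0.00199446  0.75910246  0.650967    0.00119992] [-0.53265168  8.05773048  6.26022079] [ 1.44409383  0.18670306 -0.26088741]
```

View pics/e3.png

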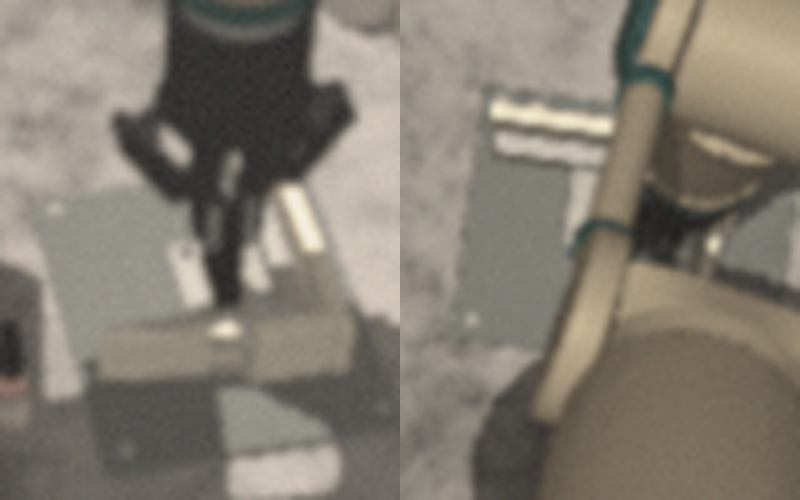

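>>> servo_tool(increments=[{"slide": [-0.002, 0.001, -0.0005], "spin": 0}, {"slide": [-0.002, 0.001, 0], "spin": 0}, {"slide": [-0.001, 0.001, 0], "spin": 0}, {"slide": [0, 0, 0], "spin": 0}])

```text
clock: 10.35
position: [0.5552, -0.1295, 0.0369]
ee_rot: [-0.004, 0.759, 0.651, 0.001]
contact_force: [-3.0, 8.7, 6.4]
width: 0.0116
```

>>> servo_tool(increments=[{"slide": [0, 0.001, 0], "spin": 0}, {"slide": [0, 0.001, 0], "spin": 0}, {"slide": [0, 0, 0], "spin": 0}])

```text
clock: 10.65
position: [0.5553, -0.1294, 0.0368]
ee_rot: [-0.005, 0.759, 0.651, -0.0]
contact_force: [-6.8, 9.5, 9.4]
width: 0.0118
```

>>> servo_tool(increments=[{"slide": [-0.001, 0, -0.0007], "spin": 0}, {"slide": [-0.001, 0, 0], "spin": 0}, {"slide": [0, 0, 0], "spin": 0}])

```text
clock: 10.95
position: [0.5569, -0.133, 0.0369]
ee_rot: [-0.003, 0.759, 0.651, -0.0]
contact_force: [-1.9, 5.3, 1.9]
width: 0.0116
```

>>> servo_tool(increments=[{"slide": [-0.001, 0, 0], "spin": 0}, {"slide": [-0.001, 0, 0], "spin": 0}, {"slide": [0, 0, 0], "spin": 0}])

```text
clock: 11.25
position: [0.5569, -0.1349, 0.0369]
ee_rot: [-0.003, 0.759, 0.651, 0.0]
contact_force: [-1.3, 6.6, 0.4]
width: 0.0116
```

```bash
python3 - <<'E'
from geo import *
s=eyes.get_image("side");t=eyes.get_image("top")
cv2.imwrite("pics/f_side.png",s);cv2.imwrite("pics/f_top.png",t)
f=lambda im,x,y,w,h,k:cv2.resize(im[y:y+h,x:x+w],None,fx=k,fy=k,interpolation=cv2.INTER_CUBIC)
cv2.imwrite("pics/e4.png",np.hstack([f(s,290,220,65,80,6),f(t,305,145,65,80,6)]));st=manip.get_state();print(st['position'],st['ee_rot'],st['contact_force'],st['moment'])
E
```

```text
[ 0.55689149 -0.13491017  0.03687902] [-2.56522138e-03  7.58934874e-01  6.51161448e-01  2.10658733e-04] [-1.59998872  6.41620418  1.1190498 ] [ 1.16095762  0.24976112 -0.22153995]
```

View pics/e4.png

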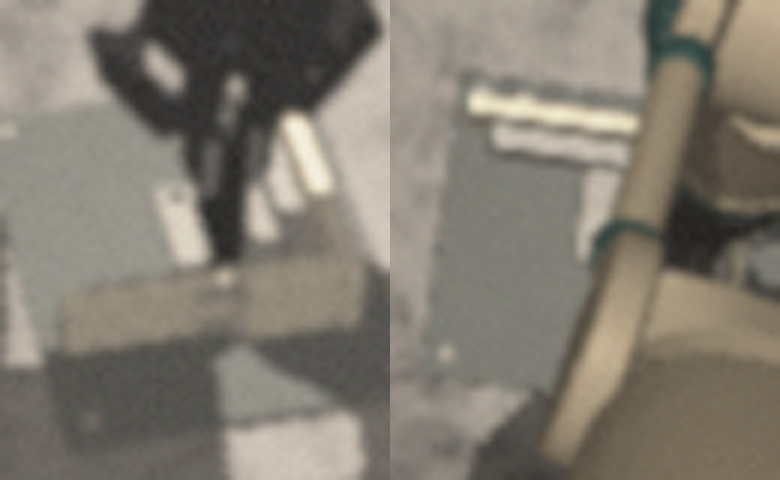

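>>> servo_tool(increments=[{"slide": [-0.001, 0, 0], "spin": 0}, {"slide": [0, 0, 0], "spin": 0}, {"slide": [0, 0, 0], "spin": 0}])

```text
clock: 11.65
position: [0.5568, -0.1351, 0.037]
ee_rot: [-0.003, 0.759, 0.651, 0.001]
contact_force: [-1.5, 8.1, 1.4]
width: 0.0115
```

>>> servo_tool(increments=[{"slide": [0, 0.001, 0], "spin": 0}, {"slide": [0, 0, 0], "spin": 0}, {"slide": [0, 0, 0], "spin": 0}])

```text
clock: 11.95
position: [0.5569, -0.135, 0.0369]
ee_rot: [-0.004, 0.759, 0.651, 0.0]
contact_force: [-2.5, 7.1, 3.6]
width: 0.0118
```

>>> servo_tool(increments=[{"slide": [-0.001, 0, 0], "spin": 0}, {"slide": [0, 0, 0], "spin": 0}, {"slide": [0, 0, 0], "spin": 0}])

```text
clock: 12.25
position: [0.5568, -0.1351, 0.037]
ee_rot: [-0.004, 0.759, 0.651, 0.001]
contact_force: [-2.2, 11.1, 4.3]
width: 0.0117
```

>>> servo_tool(increments=[{"slide": [0, 0.001, 0], "spin": 0}, {"slide": [0, 0, 0], "spin": 0}, {"slide": [0, 0, 0], "spin": 0}])

```text
clock: 12.55
position: [0.5569, -0.1351, 0.037]
ee_rot: [-0.005, 0.759, 0.651, 0.0]
contact_force: [-5.6, 10.6, 5.7]
width: 0.0117
```

```bash
python3 - <<'E'
from geo import *
st=manip.get_state();print(st['position'],st['ee_rot'],st['contact_force'],st['moment'])
R=cv2.Rodrigues(np.zeros(3))[0]
from scipy.spatial.transform import Rotation as Q
w,x,y,z=st['ee_rot'];M=Q.from_quat([x,y,z,w]).as_matrix();print(np.degrees(np.arctan2(M[1,0],M[0,0])),"tilt",M[:,2])
E
```

```text
[ 0.55689234 -0.13506063  0.0369924 ] [-4.96547618e-03  7.59096415e-01  6.50959258e-01  1.47816384e-04] [-5.58809708 10.57509181  5.68642369] [ 1.96887558  0.68281289 -0.25811327]
81.2277345447502 tilt [-0.00624023  0.007731   -0.99995064]
```

```bash
python3 - <<'E'
from geo import *
s=eyes.get_image("side");cv2.imwrite("pics/g_side.png",s)
Rg=rot(np.radians(-8.6));c=np.array([.590,-.179])
o=(290,235);k=9
s=cv2.convertScaleAbs(s,alpha=1.6,beta=-20)
v=cv2.resize(s[o[1]:o[1]+60,o[0]:o[0]+65],None,fx=k,fy=k,interpolation=cv2.INTER_CUBIC)
P=lambda L,col,cl:cv2.polylines(v,[((proj("side",[np.r_[c+Rg@q[:2],q[2]] for q in L])-o+.5)*k-.5).astype(int)],cl,col,1)
# flap outer face at angle 0, and rigid outer face
P([(-.125,-.006,.044),(-.045,-.006,.044),(-.045,-.006,.008),(-.125,-.006,.008)],(255,0,255),True)
P([(-.045,-.01,.044),(.01,-.01,.044),(.01,-.01,.006),(-.045,-.01,.006)],(0,255,0),True)
# +-3deg flap top line
for a,col in((.05,(0,0,255)),(-.05,(255,255,0))):
    P([(-.045,-.006,.044),(-.045-.08*np.cos(a),-.006-.08*np.sin(a),.044)],col,False)
P([(0,.13,.032),(0,0,.032),(-.11,0,.032)],(0,255,255),False)
cv2.imwrite("pics/e5.png",v)
E
```

```text
(no output)
```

View pics/e5.png

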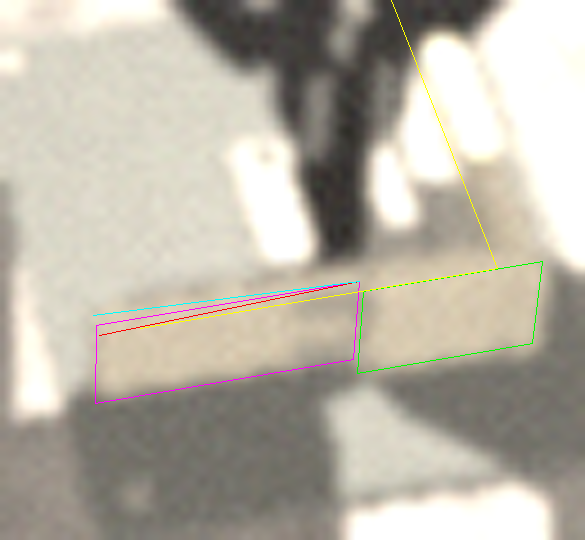

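```bash
python3 - <<'E'
from geo import *
t=eyes.get_image("top");s=eyes.get_image("side");cv2.imwrite("pics/g_top.png",t)
o=(305-65,145)
T=lambda x,y:(305+(x-390)/6-.4,145+y/6-.4)
for nm,a,b,z in(("wall",T(475,103),T(630,122),.044),("leg",T(495,138),T(630,156),.032)):
    E=edges(t,a,b,lo=.1,hi=.9)
    for i in(0,1):
        p,d,r=fit(ray("top",E[:,i],z));d*=np.sign(d[1]);print(nm,i,p.round(4),np.degrees(np.arctan2(d[1],d[0])).round(2),r.round(2), "x' of corner line",((p-np.array([.5915,-.179]))@rot(np.radians(-8.6))).round(4))
# side: bottom edge of the flap / rigid outer faces (face brighter than shadow below)
S=lambda x,y:(290+(x+.5)/9-.5,235+(y+.5)/9-.5)
g=cv2.cvtColor(s,cv2.COLOR_BGR2GRAY).astype(np.float32)
for nm,x0,x1,f,z in(("flap",115,290,lambda x:402-(x-97)*.165,.008),("rigid",385,520,lambda x:373-(x-358)*.165,.006)):
    pts=[]
    for x in np.linspace(x0,x1,20):
        u,v=S(x,f(x));vv=v+np.arange(-3,3.01,.1)
        pr=cv2.remap(g,np.full((len(vv),1),u,np.float32),vv.astype(np.float32)[:,None],cv2.INTER_LINEAR).ravel()
        pts.append((u,vv[np.argmin(np.gradient(cv2.GaussianBlur(pr[:,None],(1,9),0).ravel()))]))
    p,d,r=fit(ray("side",np.array(pts),z));print(nm,p.round(4),(np.degrees(np.arctan2(d[1],d[0]))%180).round(2),r.round(2))
print(manip.get_state()['contact_force'])
E
```

```text
wall 0 [ 0.6186 -0.082 ] 81.11 0.44 x' of corner line [0.0123 0.1   ]
wall 1 [ 0.6088 -0.0814] 81.25 0.38 x' of corner line [0.0025 0.0991]
leg 0 [ 0.6034 -0.0916] 80.8 0.33 x' of corner line [-0.0013  0.0882]
leg 1 [ 0.5939 -0.0875] 81.6 0.49 x' of corner line [-0.0113  0.0908]
flap [ 0.4988 -0.1698] 170.4 0.88
rigid [ 0.5708 -0.1878] 169.21 1.22
[-3.47716387 10.70700585  4.98602326]
```

The top view suggests a 2–3 mm gap between the long leg and the far wall, so the x resistance may be only friction. I'll ease the downward load and push further towards the far wall.

>>> servo_tool(increments=[{"slide": [0.001, 0.001, -0.0007], "spin": 0}, {"slide": [0, 0.001, 0], "spin": 0}, {"slide": [0, 0, 0], "spin": 0}])

```text
clock: 13.0
position: [0.5576, -0.135, 0.0371]
ee_rot: [-0.006, 0.759, 0.651, -0.001]
contact_force: [-6.2, 8.0, 4.6]
width: 0.0118
```

>>> servo_tool(increments=[{"slide": [0, 0.001, 0], "spin": 0}, {"slide": [0, 0.001, 0], "spin": 0}, {"slide": [0, 0, 0], "spin": 0}])

```text
clock: 13.3
position: [0.5582, -0.135, 0.0371]
ee_rot: [-0.007, 0.759, 0.651, -0.002]
contact_force: [-8.8, 8.4, 6.1]
width: 0.0116
```

>>> servo_tool(increments=[{"slide": [0, 0.001, -0.001], "spin": 0}, {"slide": [0, 0.001, 0], "spin": 0}, {"slide": [0, 0, 0], "spin": 0}])

```text
clock: 13.6
position: [0.559, -0.1354, 0.0374]
ee_rot: [-0.008, 0.759, 0.651, -0.003]
contact_force: [-9.0, 8.2, 3.7]
width: 0.0117
```

```bash
cat > chk.py <<'E'
from geo import *
from scipy.spatial.transform import Rotation as Q
import sys
t=eyes.get_image("top");s=eyes.get_image("side");k=sys.argv[1]
T=lambda x,y:(305+(x-390)/6-.4,145+y/6-.4)
for nm,a,b,z in(("wall",T(475,103),T(630,122),.044),("leg",T(495,136),T(630,154),.032)):
    E=edges(t,a,b,lo=.1,hi=.9)
    for i in(0,1):
        p,d,r=fit(ray("top",E[:,i],z));d*=np.sign(d[1]);print(nm,i,np.degrees(np.arctan2(d[1],d[0])).round(2),r.round(2), ((p-np.array([.5915,-.179]))@rot(np.radians(-8.6))).round(4))
st=manip.get_state();w,x,y,z=st['ee_rot'];M=Q.from_quat([x,y,z,w]).as_matrix()
print(st['position'].round(4),"yaw",np.degrees(np.arctan2(M[1,0],M[0,0])).round(2),"z",M[:,2].round(4),st['contact_force'].round(1),st['moment'].round(2))
f=lambda im,x,y,w,h,k:cv2.resize(im[y:y+h,x:x+w],None,fx=k,fy=k,interpolation=cv2.INTER_CUBIC)
cv2.imwrite(f"pics/{k}.png",cv2.convertScaleAbs(np.hstack([f(s,290,220,65,80,6),f(t,305,145,65,80,6)]),alpha=1.2))
E
python3 chk.py k1
```

```text
wall 0 81.08 0.45 [0.0123 0.1   ]
wall 1 81.47 0.3 [0.0027 0.1012]
leg 0 81.1 0.48 [-0.0002  0.0975]
leg 1 81.3 0.47 [-0.0097  0.09  ]
[ 0.559  -0.1354  0.0375] yaw 81.31 z [-0.0143  0.0074 -0.9999] [-9.4  8.1  2.9] [ 1.45  1.74 -0.23]
```

View pics/k1.png

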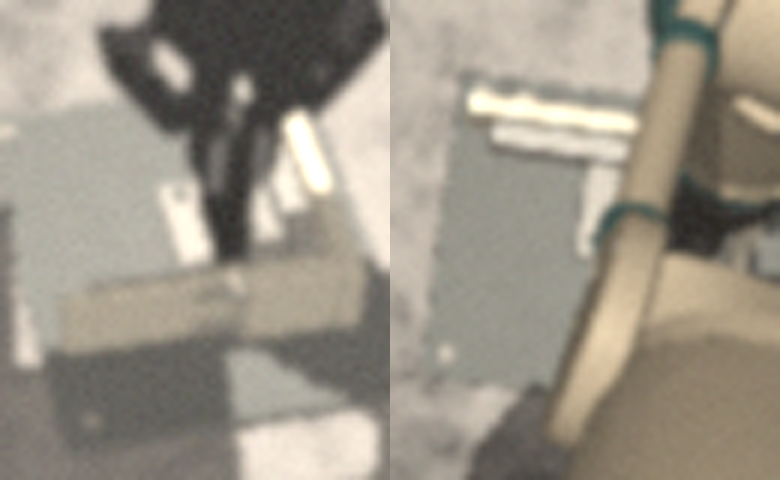

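>>> servo_tool(increments=[{"slide": [0, 0.001, -0.0005], "spin": 0}, {"slide": [0, 0.001, 0], "spin": 0}, {"slide": [0, 0, 0], "spin": 0}])

```text
clock: 14.0
position: [0.5591, -0.1355, 0.0375]
ee_rot: [-0.009, 0.758, 0.652, -0.004]
contact_force: [-12.8, 8.7, 3.7]
width: 0.0113
```

>>> servo_tool(increments=[{"slide": [0, 0.001, -0.0005], "spin": 0}, {"slide": [0, 0.001, 0], "spin": 0}, {"slide": [0, 0, 0], "spin": 0}])

```text
clock: 14.3
position: [0.5595, -0.1356, 0.0377]
ee_rot: [-0.01, 0.758, 0.652, -0.005]
contact_force: [-14.6, 7.5, 5.9]
width: 0.0118
```

```bash
python3 chk.py k2
```

```text
wall 0 81.22 0.52 [0.0123 0.0989]
wall 1 81.53 0.28 [0.0027 0.0977]
leg 0 81.54 0.47 [-0.0001  0.0907]
leg 1 81.93 0.57 [-0.0096  0.09  ]
[ 0.5595 -0.1356  0.0377] yaw 81.36 z [-0.0214  0.0083 -0.9997] [-14.2   7.1   5.4] [ 1.38  2.57 -0.1 ]
```

View pics/k2.png

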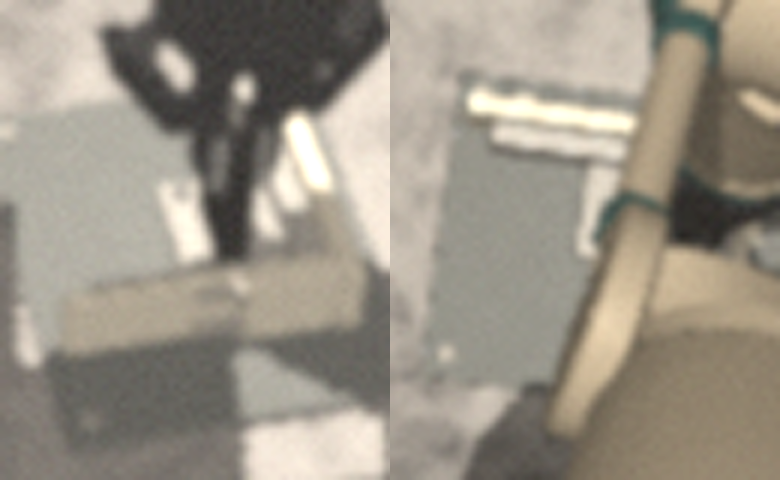

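>>> servo_tool(increments=[{"slide": [-0.001, -0.001, -0.0005], "spin": 0}, {"slide": [-0.001, 0, 0], "spin": 0}, {"slide": [0, 0, 0], "spin": 0}])

```text
clock: 14.7
position: [0.5595, -0.1356, 0.0378]
ee_rot: [-0.011, 0.759, 0.651, -0.003]
contact_force: [-10.1, 12.3, 0.9]
width: 0.0114
```

>>> servo_tool(increments=[{"slide": [-0.001, 0, 0], "spin": 0}, {"slide": [-0.001, 0, 0], "spin": 0}, {"slide": [0, 0, 0], "spin": 0}])

```text
clock: 15.0
position: [0.5595, -0.1357, 0.0379]
ee_rot: [-0.012, 0.759, 0.651, -0.002]
contact_force: [-9.7, 17.2, 2.4]
width: 0.0117
```

```bash
python3 chk.py k3; python3 - <<'E'
from geo import *
# height-free check: 2 views' bright points not needed; flap outer face bottom/top edges in the side view, averaged
g=np.mean([cv2.cvtColor(eyes.get_image("side"),cv2.COLOR_BGR2GRAY).astype(np.float32) for _ in range(6)],0).astype(np.float32)
np.save("g.npy",g)
Rg=rot(np.radians(-8.6));c=np.array([.5905,-.180])
for nm,xs,yo,z in(("flap",np.linspace(-.115,-.068,25),-.006,.008),("rigid",np.linspace(-.036,0,25),-.01,.006)):
    pts=[]
    for x in xs:
        u,v=proj("side",np.r_[c+Rg@[x,yo],z])[0];vv=v+np.arange(-3,3.01,.1)
        pr=cv2.remap(g,np.full((len(vv),1),u,np.float32),vv.astype(np.float32)[:,None],cv2.INTER_CUBIC).ravel()
        pts.append((u,vv[np.argmin(np.gradient(cv2.GaussianBlur(pr[:,None],(1,11),0).ravel()))]))
    W=ray("side",np.array(pts),z)[:,:2];p,d,r=fit(W);print(nm,(np.degrees(np.arctan2(d[1],d[0]))%180).round(2),r.round(2),((W-c)@Rg)[::6].round(4).tolist())
E
```

```text
wall 0 81.11 0.55 [0.0123 0.1   ]
wall 1 81.45 0.29 [0.0027 0.0977]
leg 0 80.81 0.53 [-0.0002  0.09  ]
leg 1 81.82 0.53 [-0.0093  0.0961]
[ 0.5595 -0.1357  0.0379] yaw 81.25 z [-0.0185  0.0145 -0.9997] [-9.3 15.7  3.2] [ 2.87  1.79 -0.06]
flap 170.74 0.83 [[-0.1149, -0.0057], [-0.103, -0.005], [-0.091, -0.004], [-0.0797, -0.006], [-0.0678, -0.0053]]
rigid 169.85 0.85 [[-0.0361, -0.0103], [-0.0277, -0.0123], [-0.0183, -0.011], [-0.009, -0.01], [-0.0004, -0.0113]]
```

>>> servo_tool(increments=[{"slide": [0.001, 0, 0], "spin": 0}, {"slide": [0.0005, 0, 0], "spin": 0}, {"slide": [0, 0, 0], "spin": 0}, {"slide": [0, 0, 0], "spin": 0}, {"slide": [0, 0, 0], "spin": 0}])

```text
clock: 15.9
position: [0.5595, -0.1357, 0.0379]
ee_rot: [-0.011, 0.759, 0.651, -0.003]
contact_force: [-11.0, 13.7, 2.4]
width: 0.0116
```

```bash
python3 chk.py k4; python3 - <<'E'
import cv2
from rig import eyes
cv2.imwrite("pics/fin_side.png",eyes.get_image("side"))
E
```

```text
wall 0 81.17 0.5 [0.0124 0.1   ]
wall 1 81.57 0.31 [0.0027 0.0959]
leg 0 80.92 0.39 [-0.0002  0.09  ]
leg 1 82.3 0.5 [-0.0095  0.0933]
[ 0.5595 -0.1357  0.0379] yaw 81.3 z [-0.0188  0.0119 -0.9998] [-10.3  12.3   1.6] [ 2.31  1.96 -0.09]
```

View pics/k4.png

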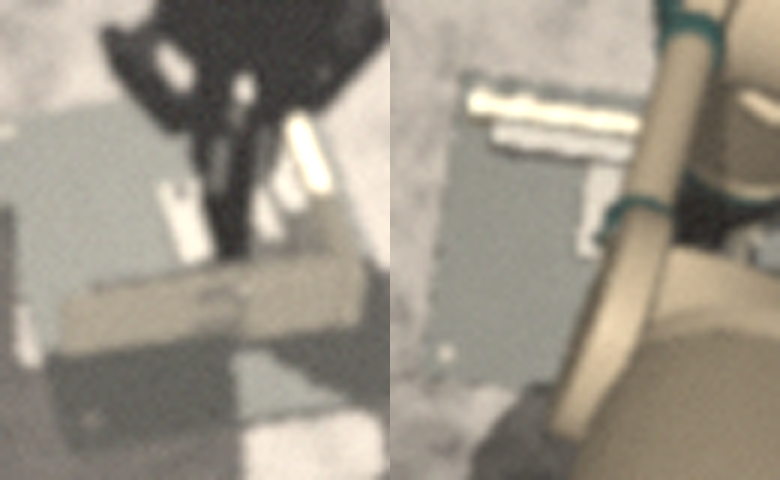

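View pics/fin_side.png

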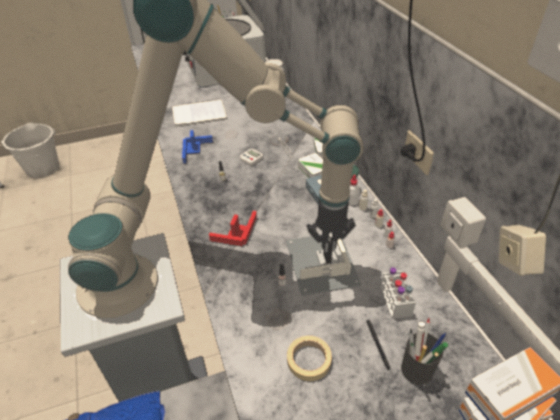

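```bash
python3 - <<'E'
from rig import manip
print(manip.sign_off()); s=manip.get_state(); print(s['clock'],s['position'],s['contact_force'],s['width'])
E
```

```text
the job is handed in; nothing more can be done
None
the job is handed in; nothing more can be done
```

I picked the square up by its grip at 80 N and carried it over the guard. I lowered it onto the base plate, slid it heel first into the corner, pressed it against both walls, and handed in at about 16 s still gripping. No verdict was reported.

**Checks that passed:**
- **Pressing:** the tool force was about 10 N against the far wall direction and 12 N against the flap side. In both directions, adding force no longer moved the square, so I read both contacts as solid.
- **Turn:** tool yaw was 81.3° and the far wall measured 81.1–81.6°.
- **Tilt:** the tool leaned about 1.3°, against a limit of 3.4°.
- **Flap:** its outer face measured within about 1–2° of square in the side view.
- **Bystanders:** none looked disturbed in the last side picture; I did not measure their positions.

**Check that disagreed:** the top view still showed about 2.9 mm between the long leg's outer edge and the far wall. The wall shades that edge, and the leg measured only about 9 mm wide instead of 12 mm. Working from its inner edge the gap comes to about 1 mm or less. An earlier stop short of the far wall turned out to be friction, and I corrected it.

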